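Index the sample wheel and take off the empty rack

TASK

The sampler's wheel was left standing between two stations with its empty rack under the clear cover. Using the finger tabs on its rim, push the wheel gently round until the empty rack has clicked into the station at the open front, let go, then lift that rack off by its grip and stand it upright in the free half of the white tray. Leave the wheel clicked in there, keep off the filled racks and their tubes, and do not disturb the other things on the bench.

Things in the scene. Friction and masses are not known exactly. Their poses are not given: they have to be found in the camera images.
- sampler: Sampler module fixed on the bench: ivory base 335 x 380 x 52 mm, ivory rear housing 200 mm high on its +x side. Origin: on the bench under the wheel's vertical axis. Its -x axis points to the open front (towards the robot), +y to the left seen from the robot, z up.
- cover_edge (a point): Middle of the straight front edge of the clear cover sheet, which lies over the rear of the wheel 185 to 190 mm above the bench; the edge runs along the sampler's y, 20 mm in front of the wheel's axis, to y = +/-187 mm, with clear side walls under its ends. In front of it the wheel is open from above.
- gate (a point): Fixed point of the sampler at the open front, 84 mm from the wheel's axis on the sampler's -x side, 75 mm above the bench (height of the wheel's upper face). A bay is at the open front when its centre is within about 2 mm of here.
- wheel: Grey sample wheel, 290 mm across, 13 mm thick, turning about the sampler's vertical axis; drag about 1 N at a tab. Origin: on the axis at its underside, 62 mm above the bench. Its own -x axis points to the empty rack's bay; z up. Five bays 72 degrees apart, five tabs half-way between. At the start the empty rack's bay is 81 to 112 degrees from the open front, on the sampler's +y side.
- tab (a point): Middle of one of the five finger tabs by which the wheel is turned: upright blocks 14 mm thick along the rim, 24 mm deep radially, 45 mm high on the wheel's upper face; centres 128 mm from the axis, 72 degrees apart. This one is 36 degrees clockwise (from above) of the empty rack's bay. Farther than 112 mm from the axis nothing but tabs stands on the wheel.
- plunger (a point): Sprung roller on the sampler's -y side; drops between two small teeth on the rim at every station, 72 degrees apart. Its setting is not exact: the wheel clicks in up to 1.2 degrees either side of bay-at-gate. In or out takes about 8 N at a tab: felt from 4.5 degrees away, crest 2 degrees away; then the wheel jumps ahead of the finger, the force vanishes, and the far tooth stops it.
- bay (a point): Centre of the empty rack's bay on the wheel's upper face, 84 mm from the axis; turns with the wheel.
- filled_racks: The other four racks, clipped fast in their bays, shaped like the empty one, each with three or four capped sample tubes; centres 84 mm from the axis, grips up to 92 mm and tubes up to 85 mm above the wheel's upper face. Origin and axes as wheel. Not to be touched.
- rack_middle (a point): Centre of the loose empty rack, half-way up its 92 mm. Dark, 30 mm wide (its x, along the wheel's radius), 92 mm long (its y), walls 45 mm high, cells without tubes, about 120 g. An upright grip plate in its middle, 10 mm thick along y, 26 mm wide along x, rises to 46 mm above this point. It stands in its bay with 2.5 mm play between fences 10 mm high.
- tray: White open tray fixed on the bench, 130 x 130 mm outside, walls 4 mm thick and 28 mm high, floor 4 mm thick. Origin: centre of its underside.
- tray_free (a point): Centre of the free half of the tray, on its floor, 28 mm from the middle on the tray's -x side. A rack fits there with its length along the tray's y.
- old_rack: Loose empty rack of the same shape already standing in the tray's other (+x) half, length along the tray's y. Origin: centre of its underside.
- bottle: Bystander: white bottle, 72 mm across, 150 mm high. Origin: centre of its underside.
- tip_box: Bystander: closed box of pipette tips, 85 x 120 mm, 67 mm high. Origin: centre of its underside.
- roller (a joint): Slide of that roller, m: above -0.0005 when it is down (clicked in, or riding clear of the teeth), -0.0015 on the top of a tooth.
Mind the look-alikes: they are no part of the job. Leave any blue, purple or red look-alike of the part that bears rack_middle alone.

How it is judged:
On the way, in this order (a step that is already met when the one before it is completed fails the run):
1. the wheel rests clicked into the station with the empty rack, still in its bay, at the open front, and the robot is off wheel and rack (horizontal distance between bay and gate below 0.0035 m and value of joint roller above -0.0007 m and angular speed of wheel below 0.05 rad/s and distance between rack_middle and bay below 0.052 m and contact force between each of the arm, the fingers and wheel below 0.1 N and contact force between the fingers and empty_rack below 0.1 N), for 0.3 s.
2. the empty rack has been lifted clear of its bay with the wheel still in that station (z of rack_middle in the frame of wheel above 0.1 m and horizontal distance between bay and gate below 0.004 m), for 0.1 s.
At the end, for the whole second after the job is handed in: the formerly empty rack's bay is within 3.5 mm of the open-front point with the wheel at rest in its station, the roller down between its teeth, and the empty rack stands upright (within 3.5 degrees), flat on the floor of the tray's free half, at rest (horizontal distance between bay and gate below 0.0035 m and value of joint roller above -0.0007 m and angular speed of wheel below 0.05 rad/s and x of rack_middle in the frame of tray between -0.055 and 0 m and y of rack_middle in the frame of tray between -0.03 and 0.03 m and z of rack_middle in the frame of tray between 0.047 and 0.053 m and angle between rack_middle's own z axis and vertical below 0.06 rad and linear speed of empty_rack below 0.02 m/s); the robot touches nothing.
It fails at once if the robot pushed on the filled racks or their tubes (over 1 N) (contact force between any of the fingers, the arm and filled_racks above 1 N).
It fails at once if the wheel was pushed roughly (over 45 N) (contact force between any of the fingers, the arm and wheel above 45 N).
It fails at once if the bottle, the tip box or the rack already in the tray was shifted (over 20 mm) or tipped (distance of any of bottle, tip_box, old_rack from where it was at the start of the episode above 0.02 m or angle between any of old_rack, bottle's own z axis and vertical above 0.3 rad).
It also fails if it takes over 72 s, if anything falls off the work surface, if the arm or the gripper's body presses on something with over 40 N, if the wrist force passes 120 N, or if a joint passes its speed limit or range.

ROBOT

A 7-joint arm with a two-finger parallel gripper is mounted at the origin on the work surface. World frame = base frame: x ahead of the robot, y to its left, z up, the work surface at z = 0. Lengths are in m, angles in rad, forces in N, time in s.
With the tool pointing down it reaches from about 0.35 to 0.9 m from the base axis. Payload 8.1 kg.
Tool frame: the origin (TCP) lies at the very end of the fingers, on their centre line; the grasp point (between the pads) lies 19 mm behind it; z points along the fingers, y is the direction in which the jaws open and shut (so a half turn about z gives the same grasp; the last joint's range is limited). The gripper opens to 92 mm and grips with 3 to 60 N. Pads are 19 mm wide; open, the fingers measure 130 mm over their backs; the gripper's body (75 mm by 190 mm) begins 47 mm behind the grasp point.
Start: joints at [-1.438, 0.434, 0.025, 1.573, -0.012, 1.134, -0.075], TCP at [0.146, 0.608, 0.227] pointing down, gripper open.
Joint ranges: [-2.62, 2.62], [-0.44, 2.09], [-1.27, 1.32], [0.08, 2.57], [-1.32, 4.46], [0.12, 2], [-2.74, 2.74]. Speed limits (rad/s): [2.22, 2.22, 3.01, 3.01, 3.14, 3.14, 3.14].

INTERFACE

Orientations are given as a rotation vector (axis times angle).
In Python, from cell import observe, get_image, sign_off gives the robot as it stands.
- The arm moves only by the tool arm_command, never from a script. Its argument "deltas" is a list of rows, each an object with "xyz": the shift along the tool's x, y, z in cm, a list of three; "turn": the turn about the tool's z in degrees; "jaw": the closure in counts, from 0 (fully open) to 255 (shut). A call has 1 to 5 rows; each row is the pose to reach, as a shift and turn from the pose measured when the call began, along the tool's axes at that moment; what a row does not reach only later rows make up. A row lasts 1/12 s, in which the tool goes at most 41.7 mm and 7.16 degrees, less where a joint would pass 70% of its speed; a pose out of reach is approached as far as the arm can. A call with a gripper value outside its range is refused whole. The fingers move at their own pace and stop on an object; "force" is the grip in N (left out, the last holds). Time passes only in rows, so rows that repeat a pose let the fingers close. It gives the time, the measured TCP pose, the force and the opening at its end, in the units of the state.
- observe(): the state, without advancing time (a new reading comes with each control period).
- get_image(name): name is "scene" or "top" or "wrist"; returns a dict with "frame" (420x560x3 uint8, red, green, blue), "depth" (420x560 float32, m along the optical axis (not along the pixel's ray), 0 where there is no reading), "camera_matrix" (3x3 intrinsics, pixels), "cam_to_world" (4x4, takes a point from camera to world coordinates). Camera axes: x right, y up, looking along -z (the intrinsics and any distortion apply to the point x, -y, -z); pixel columns grow to the right and rows downward; lengths in m; the calibration is good to about 2 mm. A picture is of the moment at which its call begins.
- sign_off(): hands the job in, once; it reports no verdict.
The state is a dict: "clock": time; "joints": joint angles; "dq": joint speeds; "joint_efforts": joint torques, N m; "position": TCP position; "ee_rot": TCP orientation; "force": force on the tool from outside, world axes, zero at the start; "ft_torque": the same for the moment, N m; "width": opening from 0.0 (shut) to 1.0 (fully open).
Only numpy, scipy, OpenCV 4.12 (cv2) and the standard library are available. Lean on these libraries where they do the work, as an engineer would, in place of code of your own. Each camera call takes 0.05 s, during which the arm holds its last target.

## Working session

There is one attempt and no reset: what is moved stays moved. The work goes in short steps, Python scripts to look and compute and a tool call to move; the robot and the scene stay as the last step left them, time stands still between calls to the robot, and variables do not carry over. Pictures are saved under pics/ and viewed, and the job is handed in when it is done.

Besides the shell and the picture viewer there is one more tool, called after "Request:" in YAML: its name, and indented under it one key for each argument. arm_command: Moves the arm, as the interface text tells. Its arguments: {"type":"object","properties":{"deltas":{"type":"array","items":{"type":"object","properties":{"xyz":{"type":"array","items":{"type":"number"}},"turn":{"type":"number"},"jaw":{"type":"number"}}}},"force":{"type":"number"}},"required":["deltas"]}

```bash
ls; mkdir -p pics; cat > h.py <<'E'
import numpy as np, cv2
from cell import observe, get_image, sign_off
def save(name, fn):
    d=get_image(name); cv2.imwrite('pics/'+fn, d['frame'][:,:,::-1]); np.savez('pics/'+fn[:-4]+'.npz',**d); return d
def px2w(d,u,v,z=None):
    K=d['camera_matrix'];T=d['cam_to_world']
    r=np.array([(u-K[0,2])/K[0,0],-(v-K[1,2])/K[1,1],-1.])
    if z is None:
        p=r*d['depth'][int(v),int(u)]
        return T[:3,:3]@p+T[:3,3]
    rw=T[:3,:3]@r; s=(z-T[2,3])/rw[2]; return T[:3,3]+s*rw
def w2px(d,P):
    K=d['camera_matrix'];T=d['cam_to_world']
    p=T[:3,:3].T@(np.asarray(P)-T[:3,3]); return K[0,0]*p[0]/-p[2]+K[0,2], K[1,1]*(-p[1])/-p[2]+K[1,2]
E
python3 - <<'E'
from h import *
np.set_printoptions(precision=4,suppress=True)
print(observe())
for n in ['scene','top','wrist']:
    d=save(n,n+'0.png'); print(n,d['camera_matrix'],d['cam_to_world'],[k for k in d])
E
```

```text
pics
{'clock': 0.0, 'joints': array([-1.4376,  0.4352,  0.025 ,  1.5741, -0.0116,  1.134 , -0.0751]), 'dq': array([-0.0007,  0.0003, -0.0015,  0.0006,  0.0002,  0.0012,  0.0012]), 'joint_efforts': array([ -0.0004, -66.7871,   0.9845, -31.4455,  -0.0608,   0.043 ,
         0.0002]), 'position': array([0.146 , 0.6072, 0.226 ]), 'ee_rot': array([-0.3697, -3.1197,  0.0024]), 'force': array([ 0.7292,  0.4974, -0.1734]), 'ft_torque': array([ 0.0138, -0.0192,  0.0154]), 'width': 0.9995180230417503}
scene [[417.3138   0.     284.4752]
 [  0.     417.3138 211.1917]
 [  0.       0.       1.    ]] [[ 0.7915  0.4063 -0.4565 -0.0515]
 [-0.6111  0.5226 -0.5945 -0.7119]
 [-0.003   0.7495  0.662   0.9675]
 [ 0.      0.      0.      1.    ]] ['frame', 'depth', 'camera_matrix', 'cam_to_world']
top [[514.545    0.     277.9733]
 [  0.     514.545  216.217 ]
 [  0.       0.       1.    ]] [[ 0.013   0.9986 -0.0518  0.4632]
 [-0.9998  0.0136  0.0112  0.0275]
 [ 0.0118  0.0517  0.9986  1.4341]
 [ 0.      0.      0.      1.    ]] ['frame', 'depth', 'camera_matrix', 'cam_to_world']
wrist [[300.5768   0.     279.994 ]
 [  0.     300.5768 207.9281]
 [  0.       0.       1.    ]] [[ 0.2332 -0.9253 -0.2992  0.0635]
 [ 0.9724  0.2216  0.0726  0.6267]
 [-0.0008 -0.3079  0.9514  0.3849]
 [ 0.      0.      0.      1.    ]] ['frame', 'depth', 'camera_matrix', 'cam_to_world']
```

View pics/scene0.png

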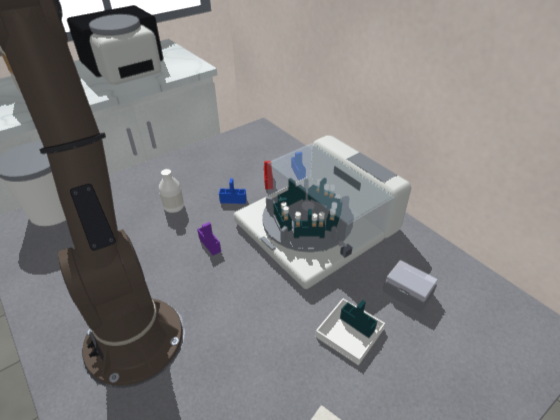

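View pics/top0.png

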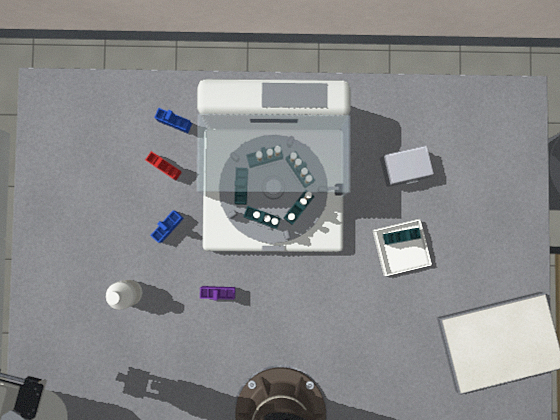

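View pics/wrist0.png

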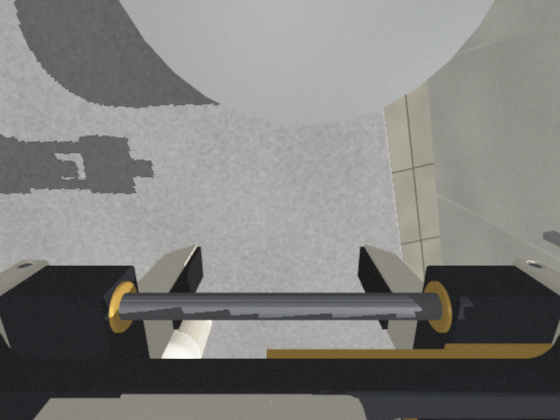

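```bash
python3 - <<'E'
from h import *
d=dict(np.load('pics/top0.npz'))
c=cv2.resize(d['frame'][70:280,180:460][:,:,::-1],None,fx=2.8,fy=2.8,interpolation=cv2.INTER_CUBIC)
cv2.imwrite('pics/top0c.png',c)
c=cv2.resize(d['frame'][125:255,195:355][:,:,::-1],None,fx=4.6,fy=4.6,interpolation=cv2.INTER_CUBIC)
cv2.imwrite('pics/top0d.png',c)
np.set_printoptions(precision=4,suppress=True)
for p in [(204,130),(204,250),(343,250),(240,250),(274,186),(242,185),(230,240),(300,240),(320,215)]: print(p,px2w(d,*p))
E
```

```text
(204, 130) [0.7354 0.1965 0.1915]
(204, 250) [0.4415 0.2103 0.0408]
(343, 250) [ 0.4459 -0.1705  0.0027]
(240, 250) [0.4429 0.1129 0.0477]
(274, 186) [0.6013 0.0242 0.1877]
(242, 185) [0.6028 0.1021 0.1864]
(230, 240) [0.4693 0.1399 0.0512]
(300, 240) [ 0.4718 -0.048   0.0505]
(320, 215) [ 0.5385 -0.099   0.0744]
```

View pics/top0d.png

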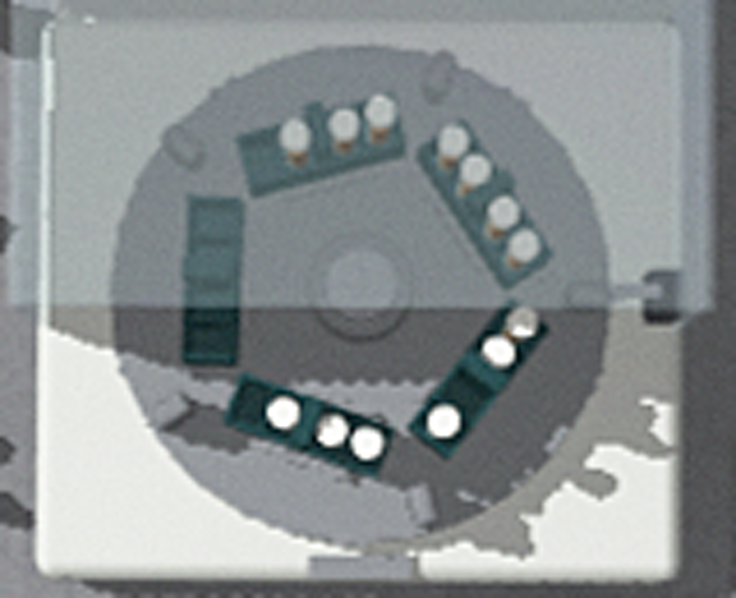

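View pics/top0c.png

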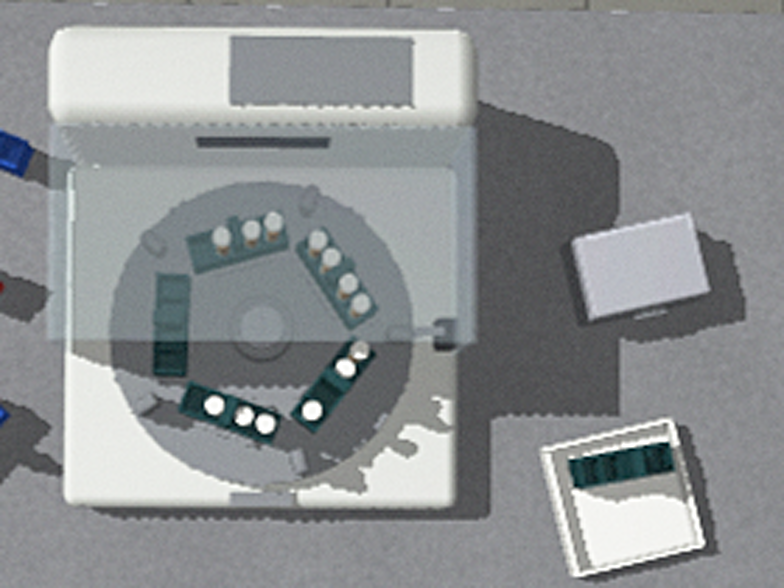

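```bash
cat > meas.py <<'E'
from h import *
np.set_printoptions(precision=4,suppress=True)
d=dict(np.load('pics/top0.npz'))
K=d['camera_matrix'];T=d['cam_to_world'];D=d['depth']
v,u=np.mgrid[0:420,0:560]
r=np.stack([(u-K[0,2])/K[0,0],-(v-K[1,2])/K[1,1],-np.ones_like(u)],-1)*D[...,None]
P=r@T[:3,:3].T+T[:3,3]
np.save('pics/P.npy',P)
from scipy.optimize import least_squares
z=P[...,2]
# base front edge: topmost z~.052 region per column
fr=[]
for c in range(212,338,3):
    col=[k for k in range(235,262) if z[k,c]>0.035]
    if col: fr.append(px2w(d,c,max(col)+.5,0.052)[:2])
fr=np.array(fr); a=np.polyfit(fr[:,1],fr[:,0],1); print('front x=',a, np.degrees(np.arctan(a[0])),np.std(fr[:,0]-np.polyval(a,fr[:,1])))
le=[];ri=[]
for k in range(205,246,2):
    row=[c for c in range(190,290) if z[k,c]>0.035]; le.append(px2w(d,min(row)-.5,k,0.052)[:2])
    row=[c for c in range(280,360) if z[k,c]>0.035]; ri.append(px2w(d,max(row)+.5,k,0.052)[:2])
for n,e in (('L',le),('R',ri)):
    e=np.array(e); a=np.polyfit(e[:,0],e[:,1],1); print(n,a,np.degrees(np.arctan(a[0])),np.polyval(a,.5),np.std(e[:,1]-np.polyval(a,e[:,0])))
# wheel circle
m=(z>0.066)&(z<0.084)&(v>194)&(v<255)&(u>205)&(u<345)
mm=m.astype(np.uint8)
print(m.sum())
rim=[]
for c in range(222,328,2):
    ks=np.where(m[:,c])[0]
    if len(ks)>3: rim.append(px2w(d,c,ks.max()+.5,0.075)[:2])
for k in range(196,236,2):
    cs=np.where(m[k])[0]
    if len(cs)>3: rim.append(px2w(d,cs.min()-.5,k,0.075)[:2]); rim.append(px2w(d,cs.max()+.5,k,0.075)[:2])
rim=np.array(rim)
f=lambda p:np.hypot(rim[:,0]-p[0],rim[:,1]-p[1])-0.145
s=least_squares(f,[.58,.02],loss='soft_l1',f_scale=.002); print('axis',s.x,np.median(abs(s.fun)))
g=lambda p:np.hypot(rim[:,0]-p[0],rim[:,1]-p[1])-p[2]
s=least_squares(g,[.58,.02,.145],loss='soft_l1',f_scale=.002); print('axis free r',s.x)
# tab tops, visible
m=(abs(z-0.120)<0.008)&(v>200)&(v<260)&(u>200)&(u<350)
n,lab,st,ce=cv2.connectedComponentsWithStats(m.astype(np.uint8))
for i in range(1,n):
    if st[i,4]>5: print('z.12 comp',st[i],P[lab==i].mean(0))
# tray
m=(z>0.012)&(z<0.04)&(u>360)&(u<440)&(v>210)&(v<285)
pts=np.array([px2w(d,uu,vv,0.028)[:2] for vv,uu in zip(*np.where(m))],np.float32)
rect=cv2.minAreaRect(pts); print('tray walls?',rect)
m2=(z>0.012)&(u>365)&(u<440)&(v>212)&(v<285)
pts=np.array([px2w(d,uu,vv,0.028)[:2] for vv,uu in zip(*np.where(m2))],np.float32)
print('tray',cv2.minAreaRect(pts),cv2.boxPoints(cv2.minAreaRect(pts)))
m=(z>0.085)&(z<.105)&(u>365)&(u<440)&(v>212)&(v<285); print('old grip',m.sum(),P[m].mean(0))
m=(z>0.04)&(z<.06)&(u>365)&(u<440)&(v>212)&(v<285)
pts=P[m][:,:2].astype(np.float32); print('old walls',m.sum(),cv2.minAreaRect(pts))
E
python3 meas.py
```

```text
front x= [-0.0117  0.4404] -0.6727183210716371 0.0003927345990085516
L [-0.0754  0.2552] -4.314483954553071 0.2174336154959501 0.006605828515537099
R [ 0.0324 -0.1792] 1.8565504603390788 -0.16297551316302658 0.002739153745035874
3025
axis [0.6085 0.0276] 0.0005484487847552261
axis free r [0.6087 0.0276 0.1452]
z.12 comp [234 201  12   3  25] [0.5657 0.1113 0.12  ]
z.12 comp [283 201  21  24  65] [ 0.5361 -0.0231  0.1191]
z.12 comp [304 201   7   8  14] [ 0.5643 -0.061   0.1197]
z.12 comp [243 206  38  23 124] [0.5281 0.0563 0.1191]
z.12 comp [227 211   9   8  49] [0.5349 0.1329 0.1187]
z.12 comp [283 230   7  10  50] [ 0.4853 -0.0087  0.1188]
tray walls? ((0.4551076889038086, -0.3267104923725128), (0.13016799092292786, 0.13498835265636444), 14.609648704528809)
tray ((0.43493741750717163, -0.3326740562915802), (0.20205362141132355, 0.16373246908187866), 26.146852493286133) [[ 0.3082 -0.3037]
 [ 0.3803 -0.4507]
 [ 0.5617 -0.3616]
 [ 0.4895 -0.2147]]
old grip 47 [ 0.4867 -0.3244  0.0947]
old walls 154 ((0.48661261796951294, -0.32484468817710876), (0.029982713982462883, 0.09313225001096725), 11.313372611999512)
```

```bash
cat >> h.py <<'E'
np.set_printoptions(precision=4,suppress=True)
from scipy.spatial.transform import Rotation as Ro
AX=np.array([.6086,.0276]); PSI=.67
def st():
    o=observe(); R=Ro.from_rotvec(o['ee_rot']).as_matrix(); b=np.degrees(np.arctan2(-R[0,1],R[1,1]))
    return o,R,b
def delta(pos,beta):
    o,R,b=st(); dl=R.T@(np.asarray(pos)-o['position'])*100
    return np.round(dl,2), round(b-beta,1)
def arc(phi,Rr,z):
    p=np.radians(phi); return np.array([AX[0]-Rr*np.cos(p),AX[1]+Rr*np.sin(p),z])
def plan(phis,Rr,z,betas):
    o,R,b=st(); p=o['position']-np.r_[AX,0]
    print('t %.2f b %.1f pos %s phi %.2f r %.4f F %s w %.3f'%(o['clock'],b,o['position'],np.degrees(np.arctan2(p[1],-p[0])),np.hypot(p[0],p[1]),o['force'],o['width']))
    for f,be in zip(phis,betas):
        dl,t=delta(arc(f,Rr,z),be); print('phi %.1f'%f,dl.tolist(),t)
E
python3 - <<'E'
from h import *
plan([-16.7,-16.7],.132,.19,[16,16])
E
```

```text
t 0.15 b -13.5 pos [0.146  0.6073 0.2261] phi 51.41 r 0.7417 F [-0.0961 -0.4017  1.3965] w 1.006
phi -16.7 [-47.12, -52.19, 3.68] -29.5
phi -16.7 [-47.12, -52.19, 3.68] -29.5
```

Request:
arm_command:
  deltas:
    - {"xyz": [-47.1,-52.2,0],"turn": -29.5,"jaw": 161}
    - {"xyz": [-47.1,-52.2,0],"turn": -29.5,"jaw": 161}
    - {"xyz": [-47.1,-52.2,0],"turn": -29.5,"jaw": 161}
    - {"xyz": [-47.1,-52.2,0],"turn": -29.5,"jaw": 161}
    - {"xyz": [-47.1,-52.2,0],"turn": -29.5,"jaw": 161}

```text
clock: 0.57
position: [0.2461, 0.4226, 0.2265]
ee_rot: [0.449, -3.109, 0.003]
force: [1.2, -0.2, 0.5]
width: 0.685
```

```bash
python3 - <<'E'
from h import *
plan([-16.7],.132,.226,[16])
E
```

```text
t 0.57 b 16.4 pos [0.2461 0.4226 0.2265] phi 47.46 r 0.5362 F [ 1.2085 -0.2353  0.4586] w 0.685
phi -16.7 [-10.38, -48.21, 0.12] 0.4
```

Request:
arm_command:
  deltas:
    - {"xyz": [-10.4,-48.2,0],"turn": 0,"jaw": 161}
    - {"xyz": [-10.4,-48.2,0],"turn": 0,"jaw": 161}
    - {"xyz": [-10.4,-48.2,0],"turn": 0,"jaw": 161}
    - {"xyz": [-10.4,-48.2,0],"turn": 0,"jaw": 161}
    - {"xyz": [-10.4,-48.2,0],"turn": 0,"jaw": 161}

```text
clock: 0.98
position: [0.3456, 0.2397, 0.227]
ee_rot: [0.449, -3.109, 0.002]
force: [0.4, 0.4, -1.0]
width: 0.38
```

```bash
python3 - <<'E'
from h import *
plan([-16.7],.132,.226,[16])
E
```

```text
t 0.98 b 16.5 pos [0.3456 0.2397 0.227 ] phi 38.88 r 0.3379 F [ 0.356   0.4469 -0.9594] w 0.380
phi -16.7 [-6.02, -27.84, 0.14] 0.5
```

Request:
arm_command:
  deltas:
    - {"xyz": [-6.0,-27.8,0],"turn": 0.5,"jaw": 161}
    - {"xyz": [-6.0,-27.8,0],"turn": 0.5,"jaw": 161}
    - {"xyz": [-6.0,-27.8,0],"turn": 0.5,"jaw": 161}
    - {"xyz": [-6.0,-27.8,0],"turn": 0.5,"jaw": 161}
    - {"xyz": [-6.0,-27.8,0],"turn": 0.5,"jaw": 161}

```text
clock: 1.4
position: [0.445, 0.0566, 0.2274]
ee_rot: [-0.436, 3.111, -0.002]
force: [1.9, 1.1, 0.4]
width: 0.367
```

Request:
arm_command:
  deltas:
    - {"xyz": [-1.8,-8.2,0],"turn": 0,"jaw": 161}
    - {"xyz": [-1.8,-8.2,0],"turn": 0,"jaw": 161}
    - {"xyz": [-1.8,-8.2,0],"turn": 0,"jaw": 161}
    - {"xyz": [-1.8,-8.2,0],"turn": 0,"jaw": 161}

```text
clock: 1.73
position: [0.4855, -0.0202, 0.2273]
ee_rot: [0.428, -3.112, 0.003]
force: [-0.6, 0.6, -0.9]
width: 0.371
```

```bash
python3 - <<'E'
from h import *
save('wrist','wrist1.png')
plan([-16.7,-16.7],.132,.15,[16,16])
plan([-16.7,-16.7],.132,.107,[16,16])
E
```

```text
t 1.78 b 15.8 pos [ 0.4847 -0.018   0.2271] phi -20.23 r 0.1320 F [-0.1031  2.1082 -0.8503] w 0.368
phi -16.7 [0.03, 0.82, 7.71] -0.2
phi -16.7 [0.03, 0.82, 7.71] -0.2
t 1.78 b 15.8 pos [ 0.4847 -0.018   0.2271] phi -20.23 r 0.1320 F [-0.1031  2.1082 -0.8503] w 0.368
phi -16.7 [0.03, 0.82, 12.01] -0.2
phi -16.7 [0.03, 0.82, 12.01] -0.2
```

View pics/wrist1.png

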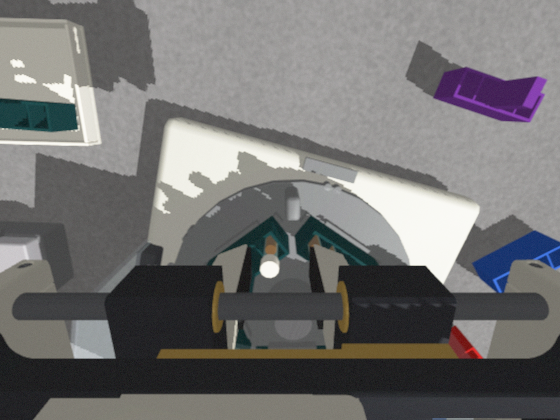

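```bash
python3 - <<'E'
from h import *
d=dict(np.load('pics/wrist1.npz'))
for f in (-15,-16.7,-18): print(f,[np.round(w2px(d,arc(f,r,.12)),1) for r in (.116,.128,.140)])
for p in [(292,197),(292,205),(292,190)]: 
    P=px2w(d,*p); q=P[:2]-AX; print(p,P,np.degrees(np.arctan2(q[1],-q[0])),np.hypot(*q))
o,R,b=st()
print('tcp',w2px(d,o['position']), w2px(d,o['position']+R[:,1]*.017), w2px(d,o['position']-R[:,1]*.017))
c=cv2.resize(d['frame'][160:300,180:420][:,:,::-1],None,fx=3.2,fy=3.2,interpolation=cv2.INTER_CUBIC);cv2.imwrite('pics/w1c.png',c)
E
```

```text
-15 [array([295.1, 222.2]), array([295.4, 210.2]), array([295.8, 197.8])]
-16.7 [array([291.4, 222.3]), array([291.4, 210.2]), array([291.3, 197.8])]
-18 [array([288.7, 222.3]), array([288.3, 210.3]), array([287.8, 197.9])]
(292, 197) [ 0.4739 -0.0121  0.1185] -16.41060814092049 0.14037732489693894
(292, 205) [ 0.4804 -0.0103  0.1219] -16.46440271843872 0.13366983181035313
(292, 190) [ 0.4728 -0.0116  0.0965] -16.082494746582178 0.1413354726334831
tcp (np.float64(283.8559811891523), np.float64(261.5723528409643)) (np.float64(312.6535579428495), np.float64(261.51074012353905)) (np.float64(255.0643614181003), np.float64(261.6339528133627))
```

View pics/w1c.png

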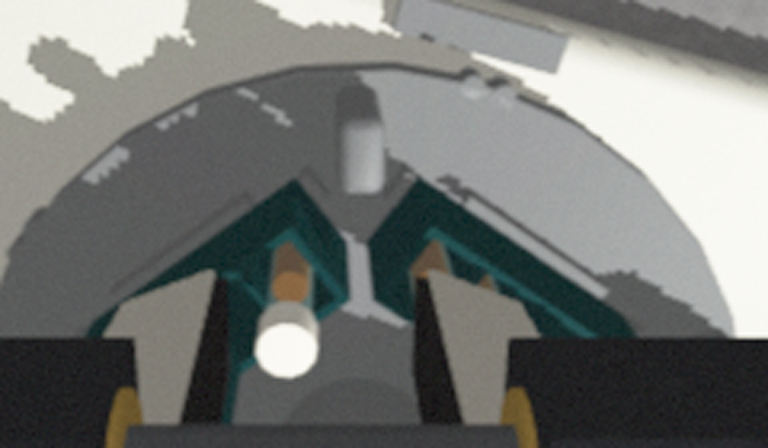

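Request:
arm_command:
  deltas:
    - {"xyz": [0,0.8,3],"turn": 0,"jaw": 161}
    - {"xyz": [0,0.8,6],"turn": 0,"jaw": 161}
    - {"xyz": [0,0.8,8],"turn": 0,"jaw": 161}
    - {"xyz": [0,0.8,9],"turn": 0,"jaw": 161}
    - {"xyz": [0,0.8,9],"turn": 0,"jaw": 161}

```text
clock: 2.2
position: [0.4807, -0.009, 0.1354]
ee_rot: [0.435, -3.107, 0.001]
force: [-0.6, 0.1, 1.4]
width: 0.365
```

```bash
python3 - <<'E'
from h import *
plan([-16.5],.132,.107,[16.5])
E
```

```text
t 2.20 b 16.0 pos [ 0.4807 -0.009   0.1354] phi -15.99 r 0.1330 F [-0.5693  0.0777  1.4344] w 0.365
phi -16.5 [-0.12, -0.12, 2.84] -0.5
```

Request:
arm_command:
  deltas:
    - {"xyz": [-0.05,-0.1,1],"turn": 0,"jaw": 161}
    - {"xyz": [-0.05,-0.1,2],"turn": 0,"jaw": 161}
    - {"xyz": [-0.05,-0.1,2.8],"turn": 0,"jaw": 161}
    - {"xyz": [-0.05,-0.1,2.8],"turn": 0,"jaw": 161}

```text
clock: 2.53
position: [0.4806, -0.0098, 0.1062]
ee_rot: [0.435, -3.105, 0.001]
force: [-0.1, -0.7, -0.9]
width: 0.37
```

```bash
python3 - <<'E'
from h import *
plan([-18,-20,-22,-24,-26],.132,.106,[17,18,18,18,18])
E
```

```text
t 2.53 b 16.0 pos [ 0.4806 -0.0098  0.1062] phi -16.28 r 0.1333 F [-0.1136 -0.7271 -0.9355] w 0.370
phi -18.0 [-0.14, -0.4, 0.02] -1.0
phi -20.0 [-0.16, -0.86, 0.02] -2.0
phi -22.0 [-0.2, -1.31, 0.02] -2.0
phi -24.0 [-0.26, -1.77, 0.02] -2.0
phi -26.0 [-0.33, -2.23, 0.02] -2.0
```

Request:
arm_command:
  deltas:
    - {"xyz": [-0.05,-0.4,0],"turn": -1,"jaw": 161}
    - {"xyz": [-0.1,-0.86,0],"turn": -2,"jaw": 161}
    - {"xyz": [-0.15,-1.3,0],"turn": -2,"jaw": 161}
    - {"xyz": [-0.22,-1.77,0],"turn": -2,"jaw": 161}
    - {"xyz": [-0.3,-2.2,0],"turn": -2,"jaw": 161}

```text
clock: 2.95
position: [0.4898, -0.0308, 0.1064]
ee_rot: [0.489, -3.097, 0.001]
force: [-1.7, 0.4, 0.0]
width: 0.372
```

```bash
python3 - <<'E'
from h import *
plan([-28,-30,-32,-34,-36],.132,.106,[18,18,18,18,18])
E
```

```text
t 2.95 b 17.9 pos [ 0.4898 -0.0308  0.1064] phi -26.18 r 0.1324 F [-1.7159  0.3553  0.0072] w 0.372
phi -28.0 [-0.1, -0.41, 0.04] -0.1
phi -30.0 [-0.19, -0.86, 0.04] -0.1
phi -32.0 [-0.3, -1.31, 0.04] -0.1
phi -34.0 [-0.42, -1.75, 0.04] -0.1
phi -36.0 [-0.55, -2.2, 0.04] -0.1
```

Request:
arm_command:
  deltas:
    - {"xyz": [-0.1,-0.41,0],"turn": 0,"jaw": 161}
    - {"xyz": [-0.2,-0.86,0],"turn": 0,"jaw": 161}
    - {"xyz": [-0.3,-1.3,0],"turn": 0,"jaw": 161}
    - {"xyz": [-0.42,-1.75,0],"turn": 0,"jaw": 161}
    - {"xyz": [-0.55,-2.2,0],"turn": 0,"jaw": 161}

```text
clock: 3.37
position: [0.5019, -0.0503, 0.1064]
ee_rot: [0.489, -3.097, 0.0]
force: [-6.6, 6.1, 1.8]
width: 0.37
```

```bash
python3 - <<'E'
from h import *
plan([-37,-38,-39,-40,-41],.132,.106,[18,18,18,18,18])
d=save('scene','scene2.png'); c=cv2.resize(d['frame'][130:300,220:430][:,:,::-1],None,fx=3.5,fy=3.5,interpolation=cv2.INTER_CUBIC);cv2.imwrite('pics/s2c.png',c)
E
```

```text
t 3.37 b 17.9 pos [ 0.5019 -0.0503  0.1064] phi -36.15 r 0.1321 F [-6.6493  6.1137  1.8491] w 0.370
phi -37.0 [-0.08, -0.18, 0.04] -0.1
phi -38.0 [-0.15, -0.4, 0.04] -0.1
phi -39.0 [-0.23, -0.61, 0.04] -0.1
phi -40.0 [-0.32, -0.83, 0.03] -0.1
phi -41.0 [-0.41, -1.04, 0.03] -0.1
```

View pics/s2c.png

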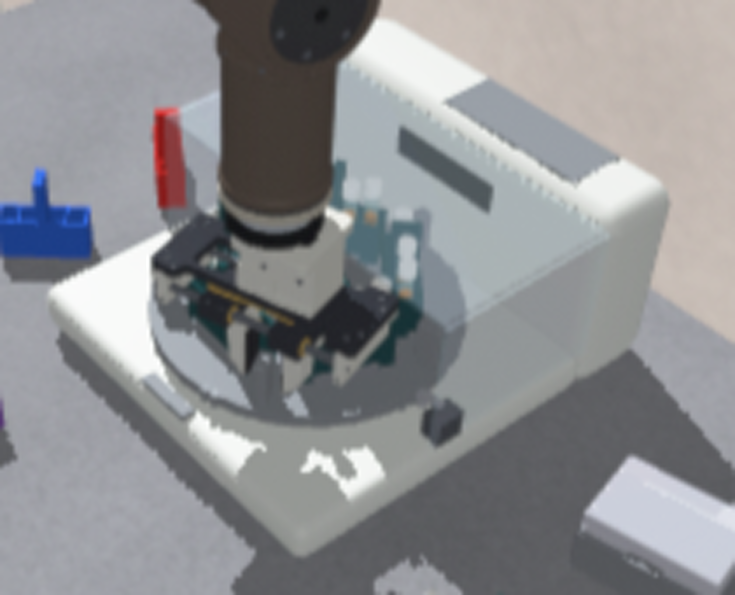

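Request:
arm_command:
  deltas:
    - {"xyz": [-0.08,-0.18,0],"turn": 0,"jaw": 161}
    - {"xyz": [-0.15,-0.4,0],"turn": 0,"jaw": 161}
    - {"xyz": [-0.23,-0.61,0],"turn": 0,"jaw": 161}

```text
clock: 3.67
position: [0.5052, -0.0549, 0.1061]
ee_rot: [0.489, -3.095, -0.002]
force: [-0.3, -0.4, 0.2]
width: 0.372
```

```bash
python3 - <<'E'
from h import *
plan([-37,-38,-39,-40,-41],.132,.106,[18,18,18,18,18])
E
```

```text
t 3.67 b 18.0 pos [ 0.5052 -0.0549  0.1061] phi -38.60 r 0.1323 F [-0.2862 -0.3997  0.192 ] w 0.372
phi -37.0 [0.1, 0.36, 0.01] -0.0
phi -38.0 [0.02, 0.14, 0.01] -0.0
phi -39.0 [-0.06, -0.08, 0.01] -0.0
phi -40.0 [-0.15, -0.29, 0.0] -0.0
phi -41.0 [-0.24, -0.5, 0.0] -0.0
```

Request:
arm_command:
  deltas:
    - {"xyz": [0,0,-2],"turn": 0,"jaw": 161}
    - {"xyz": [0,0,-5],"turn": 0,"jaw": 161}
    - {"xyz": [0,0,-8],"turn": 0,"jaw": 161}
    - {"xyz": [0,0,-8],"turn": 0,"jaw": 161}

```text
clock: 4.0
position: [0.5094, -0.0558, 0.1912]
ee_rot: [-0.489, 3.103, -0.0]
force: [1.6, -0.5, 0.4]
width: 0.369
```

```bash
python3 - <<'E'
from h import *
d=save('top','top3.png'); c=cv2.resize(d['frame'][125:255,195:355][:,:,::-1],None,fx=4.6,fy=4.6,interpolation=cv2.INTER_CUBIC);cv2.imwrite('pics/t3c.png',c)
plan([35.3],.132,.19,[-18])
E
```

```text
t 4.05 b 17.9 pos [ 0.5084 -0.0554  0.189 ] phi -39.66 r 0.1301 F [ 0.8925 -0.0298 -0.4684] w 0.367
phi 35.3 [-4.19, 15.39, -0.1] 35.9
```

View pics/t3c.png

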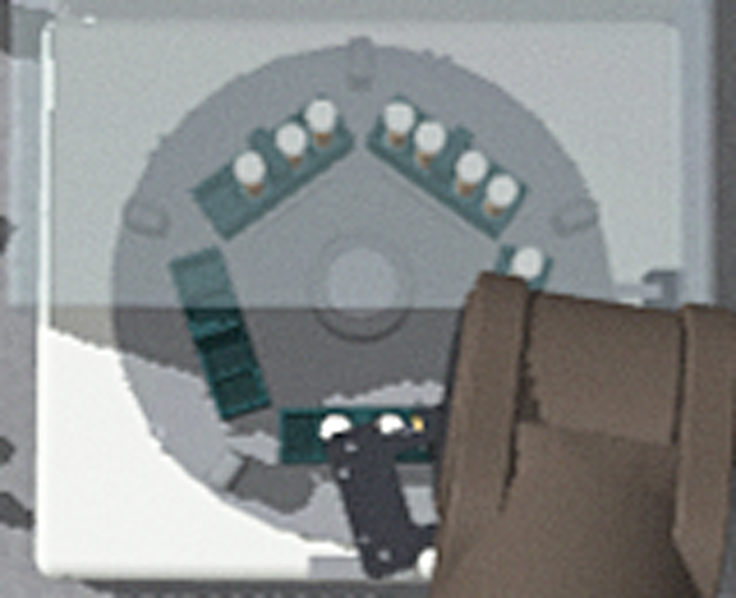

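Request:
arm_command:
  deltas:
    - {"xyz": [-4.2,15.4,0],"turn": 36,"jaw": 161}
    - {"xyz": [-4.2,15.4,0],"turn": 36,"jaw": 161}
    - {"xyz": [-4.2,15.4,0],"turn": 36,"jaw": 161}
    - {"xyz": [-4.2,15.4,0],"turn": 36,"jaw": 161}
    - {"xyz": [-4.2,15.4,0],"turn": 36,"jaw": 161}

```text
clock: 4.47
position: [0.5003, 0.111, 0.1881]
ee_rot: [-0.409, -3.112, -0.003]
force: [1.2, 0.5, -0.6]
width: 0.369
```

Request:
arm_command:
  deltas:
    - {"xyz": [0,0,0],"turn": 0,"jaw": 161}

```text
clock: 4.55
position: [0.5, 0.1138, 0.1874]
ee_rot: [-0.411, -3.111, -0.003]
force: [0.1, -0.9, -0.3]
width: 0.368
```

```bash
python3 - <<'E'
from h import *
d=save('wrist','wrist4.png')
plan([35.3],.132,.13,[-18])
print([np.round(w2px(d,arc(35.3,r,.12)),1) for r in (.116,.128,.140)])
c=cv2.resize(d['frame'][140:320,140:420][:,:,::-1],None,fx=2.8,fy=2.8,interpolation=cv2.INTER_CUBIC);cv2.imwrite('pics/w4c.png',c)
E
```

```text
t 4.60 b -14.6 pos [0.4999 0.1135 0.1872] phi 38.29 r 0.1386 F [-0.575   0.8086 -0.4376] w 0.364
phi 35.3 [-0.36, -0.91, 5.72] 3.4
[array([262.3, 243. ]), array([267.2, 230.2]), array([272.2, 217.1])]
```

View pics/w4c.png

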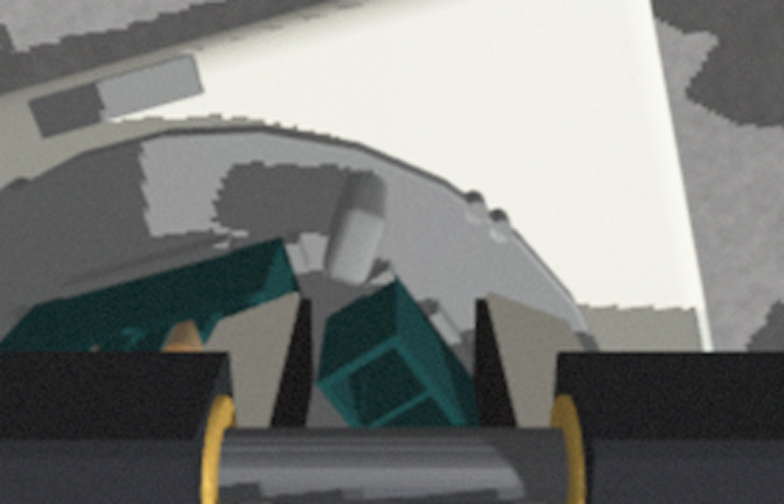

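Request:
arm_command:
  deltas:
    - {"xyz": [-0.36,-0.9,1],"turn": 3.4,"jaw": 161}
    - {"xyz": [-0.36,-0.9,3],"turn": 3.4,"jaw": 161}
    - {"xyz": [-0.36,-0.9,5],"turn": 3.4,"jaw": 161}
    - {"xyz": [-0.36,-0.9,5],"turn": 3.4,"jaw": 161}

```text
clock: 4.93
position: [0.4989, 0.1015, 0.1341]
ee_rot: [-0.488, -3.095, 0.002]
force: [-1.6, -0.6, -0.6]
width: 0.368
```

```bash
python3 - <<'E'
from h import *
plan([35.3],.132,.106,[-18])
E
```

```text
t 4.93 b -17.9 pos [0.4989 0.1015 0.1341] phi 33.96 r 0.1323 F [-1.5683 -0.5868 -0.5637] w 0.368
phi 35.3 [-0.14, 0.29, 2.8] 0.1
```

Request:
arm_command:
  deltas:
    - {"xyz": [-0.1,0.25,0],"turn": 0,"jaw": 161}
    - {"xyz": [-0.1,0.25,1.5],"turn": 0,"jaw": 161}
    - {"xyz": [-0.1,0.25,2.8],"turn": 0,"jaw": 161}
    - {"xyz": [-0.1,0.25,2.8],"turn": 0,"jaw": 161}

```text
clock: 5.27
position: [0.4999, 0.1027, 0.1052]
ee_rot: [-0.486, -3.094, 0.004]
force: [-0.2, 0.5, 0.5]
width: 0.369
```

```bash
python3 - <<'E'
from h import *
plan([33.5,31.5,29.5,27.5,25.5],.132,.106,[-18]*5)
E
```

```text
t 5.27 b -17.9 pos [0.4999 0.1027 0.1052] phi 34.64 r 0.1321 F [-0.2467  0.4665  0.4541] w 0.369
phi 33.5 [0.07, -0.26, -0.08] 0.1
phi 31.5 [0.18, -0.7, -0.08] 0.1
phi 29.5 [0.28, -1.15, -0.07] 0.1
phi 27.5 [0.37, -1.6, -0.07] 0.1
phi 25.5 [0.44, -2.06, -0.07] 0.1
```

Request:
arm_command:
  deltas:
    - {"xyz": [0.07,-0.26,0],"turn": 0,"jaw": 161}
    - {"xyz": [0.18,-0.7,0],"turn": 0,"jaw": 161}
    - {"xyz": [0.28,-1.15,0],"turn": 0,"jaw": 161}
    - {"xyz": [0.37,-1.6,0],"turn": 0,"jaw": 161}
    - {"xyz": [0.44,-2.05,0],"turn": 0,"jaw": 161}

```text
clock: 5.68
position: [0.4896, 0.0841, 0.1062]
ee_rot: [-0.486, -3.095, 0.003]
force: [0.1, -0.6, 0.2]
width: 0.37
```

```bash
python3 - <<'E'
from h import *
plan([24,21,18,15,12],.132,.106,[-18,-18,-18,-15,-12])
E
```

```text
t 5.68 b -17.8 pos [0.4896 0.0841 0.1062] phi 25.40 r 0.1318 F [ 0.0759 -0.5892  0.2358] w 0.370
phi 24.0 [0.06, -0.32, 0.02] 0.2
phi 21.0 [0.12, -1.01, 0.02] 0.2
phi 18.0 [0.14, -1.7, 0.02] 0.2
phi 15.0 [0.12, -2.39, 0.03] -2.8
phi 12.0 [0.07, -3.08, 0.03] -5.8
```

Request:
arm_command:
  deltas:
    - {"xyz": [0.06,-0.32,0],"turn": 0,"jaw": 161}
    - {"xyz": [0.12,-1.0,0],"turn": 0,"jaw": 161}
    - {"xyz": [0.14,-1.7,0],"turn": 0,"jaw": 161}
    - {"xyz": [0.12,-2.4,0],"turn": -3,"jaw": 161}
    - {"xyz": [0.07,-3.1,0],"turn": -6,"jaw": 161}

```text
clock: 6.1
position: [0.4792, 0.054, 0.1064]
ee_rot: [-0.32, -3.117, 0.002]
force: [0.4, 1.1, 0.2]
width: 0.368
```

```bash
python3 - <<'E'
from h import *
save('wrist','wrist5.png')
plan([10,7,4,1,-2],.132,.106,[-9,-6,-3,0,2])
E
```

```text
t 6.15 b -11.6 pos [0.4788 0.0523 0.1065] phi 10.76 r 0.1321 F [-0.1542 -1.6222  0.1665] w 0.370
phi 10.0 [-0.02, -0.17, 0.05] -2.6
phi 7.0 [-0.05, -0.86, 0.05] -5.6
phi 4.0 [-0.13, -1.55, 0.05] -8.6
phi 1.0 [-0.24, -2.23, 0.05] -11.6
phi -2.0 [-0.38, -2.91, 0.05] -13.6
```

View pics/wrist5.png

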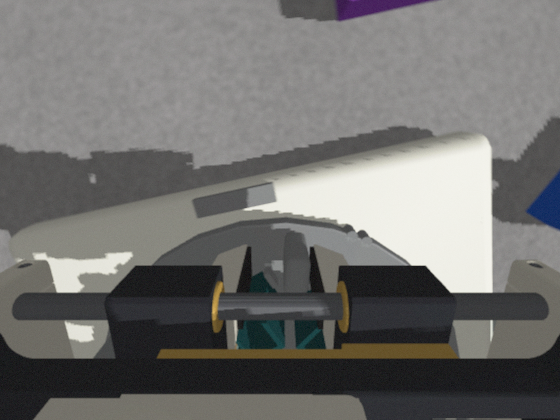

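Request:
arm_command:
  deltas:
    - {"xyz": [-0.02,-0.3,0],"turn": -2.5,"jaw": 161}
    - {"xyz": [-0.05,-0.86,0],"turn": -5.5,"jaw": 161}
    - {"xyz": [-0.13,-1.55,0],"turn": -8.5,"jaw": 161}
    - {"xyz": [-0.24,-2.23,0],"turn": -11.5,"jaw": 161}
    - {"xyz": [-0.38,-2.9,0],"turn": -13.5,"jaw": 161}

```text
clock: 6.57
position: [0.4765, 0.0224, 0.1066]
ee_rot: [0.055, -3.132, 0.002]
force: [-0.3, 1.0, 0.3]
width: 0.365
```

```bash
python3 - <<'E'
from h import *
plan([-4,-7,-10,-13,-16],.132,.106,[4,7,10,13,16])
E
```

```text
t 6.57 b 2.0 pos [0.4765 0.0224 0.1066] phi -2.23 r 0.1322 F [-0.2749  1.0202  0.2649] w 0.365
phi -4.0 [-0.03, -0.41, 0.06] -2.0
phi -7.0 [-0.07, -1.1, 0.06] -5.0
phi -10.0 [-0.15, -1.78, 0.06] -8.0
phi -13.0 [-0.26, -2.46, 0.06] -11.0
phi -16.0 [-0.41, -3.14, 0.06] -14.0
```

Request:
arm_command:
  deltas:
    - {"xyz": [-0.03,-0.4,0],"turn": -2,"jaw": 161}
    - {"xyz": [-0.07,-1.1,0],"turn": -5,"jaw": 161}
    - {"xyz": [-0.15,-1.8,0],"turn": -8,"jaw": 161}
    - {"xyz": [-0.26,-2.45,0],"turn": -11,"jaw": 161}
    - {"xyz": [-0.4,-3.1,0],"turn": -14,"jaw": 161}

```text
clock: 6.98
position: [0.4815, -0.009, 0.1066]
ee_rot: [0.438, -3.102, 0.0]
force: [0.1, 1.4, -0.6]
width: 0.368
```

```bash
python3 - <<'E'
from h import *
plan([-18,-20,-23,-26,-28],.132,.106,[17,18,18,18,18])
E
```

```text
t 6.98 b 16.1 pos [ 0.4815 -0.009   0.1066] phi -16.06 r 0.1323 F [ 0.0998  1.3893 -0.597 ] w 0.368
phi -18.0 [-0.04, -0.45, 0.06] -0.9
phi -20.0 [-0.06, -0.91, 0.06] -1.9
phi -23.0 [-0.13, -1.59, 0.06] -1.9
phi -26.0 [-0.23, -2.28, 0.06] -1.9
phi -28.0 [-0.32, -2.73, 0.06] -1.9
```

Request:
arm_command:
  deltas:
    - {"xyz": [-0.04,-0.45,0],"turn": -1,"jaw": 161}
    - {"xyz": [-0.06,-0.9,0],"turn": -2,"jaw": 161}
    - {"xyz": [-0.13,-1.6,0],"turn": -2,"jaw": 161}
    - {"xyz": [-0.23,-2.3,0],"turn": -2,"jaw": 161}
    - {"xyz": [-0.32,-2.75,0],"turn": -2,"jaw": 161}

```text
clock: 7.4
position: [0.4924, -0.0356, 0.1066]
ee_rot: [0.489, -3.094, 0.001]
force: [-0.4, 1.3, 0.3]
width: 0.372
```

```bash
python3 - <<'E'
from h import *
plan([-29,-30.5,-32,-33,-34],.132,.106,[18,18,18,18,18])
E
```

```text
t 7.40 b 18.0 pos [ 0.4924 -0.0356  0.1066] phi -28.54 r 0.1323 F [-0.4028  1.2563  0.3459] w 0.372
phi -29.0 [-0.05, -0.1, 0.06] -0.0
phi -30.5 [-0.12, -0.44, 0.05] -0.0
phi -32.0 [-0.2, -0.77, 0.05] -0.0
phi -33.0 [-0.26, -1.0, 0.05] -0.0
phi -34.0 [-0.32, -1.22, 0.05] -0.0
```

Request:
arm_command:
  deltas:
    - {"xyz": [-0.05,-0.1,0],"turn": 0,"jaw": 161}
    - {"xyz": [-0.12,-0.44,0],"turn": 0,"jaw": 161}
    - {"xyz": [-0.2,-0.77,0],"turn": 0,"jaw": 161}
    - {"xyz": [-0.26,-1.0,0],"turn": 0,"jaw": 161}
    - {"xyz": [-0.32,-1.22,0],"turn": 0,"jaw": 161}

```text
clock: 7.82
position: [0.4993, -0.0464, 0.1065]
ee_rot: [0.489, -3.094, 0.001]
force: [-0.2, 1.0, -0.1]
width: 0.367
```

```bash
python3 - <<'E'
from h import *
plan([-35,-36,-37,-38],.132,.106,[18,18,18,18,18])
E
```

```text
t 7.82 b 18.0 pos [ 0.4993 -0.0464  0.1065] phi -34.10 r 0.1320 F [-0.2467  0.9683 -0.0758] w 0.367
phi -35.0 [-0.06, -0.2, 0.05] -0.0
phi -36.0 [-0.13, -0.42, 0.05] -0.0
phi -37.0 [-0.2, -0.64, 0.05] -0.0
phi -38.0 [-0.28, -0.85, 0.05] -0.0
```

Request:
arm_command:
  deltas:
    - {"xyz": [-0.06,-0.2,0],"turn": 0,"jaw": 161}
    - {"xyz": [-0.13,-0.42,0],"turn": 0,"jaw": 161}
    - {"xyz": [-0.17,-0.53,0],"turn": 0,"jaw": 161}

```text
clock: 8.07
position: [0.502, -0.0504, 0.1063]
ee_rot: [0.49, -3.093, -0.001]
force: [-5.0, 4.6, 2.8]
width: 0.369
```

```bash
python3 - <<'E'
from h import *
plan([-37,-37.5,-38,-38.5],.132,.106,[18,18,18,18,18])
E
```

```text
t 8.07 b 18.0 pos [ 0.502  -0.0504  0.1063] phi -36.19 r 0.1320 F [-4.9616  4.5558  2.8324] w 0.369
phi -37.0 [-0.06, -0.18, 0.03] -0.0
phi -37.5 [-0.1, -0.29, 0.03] -0.0
phi -38.0 [-0.14, -0.39, 0.03] -0.0
phi -38.5 [-0.18, -0.5, 0.03] -0.0
```

Request:
arm_command:
  deltas:
    - {"xyz": [-0.06,-0.18,0],"turn": 0,"jaw": 161}
    - {"xyz": [-0.1,-0.29,0],"turn": 0,"jaw": 161}

```text
clock: 8.23
position: [0.5024, -0.0509, 0.1061]
ee_rot: [0.492, -3.089, -0.005]
force: [-8.4, 7.6, 8.5]
width: 0.367
```

```bash
python3 - <<'E'
from h import *
plan([-37,-37.5,-38,-38.5],.132,.106,[18,18,18,18,18])
E
```

```text
t 8.23 b 18.1 pos [ 0.5024 -0.0509  0.1061] phi -36.45 r 0.1321 F [-8.4332  7.5728  8.4545] w 0.367
phi -37.0 [-0.05, -0.12, 0.01] 0.1
phi -37.5 [-0.08, -0.23, 0.01] 0.1
phi -38.0 [-0.12, -0.33, 0.01] 0.1
phi -38.5 [-0.16, -0.44, 0.01] 0.1
```

Request:
arm_command:
  deltas:
    - {"xyz": [-0.07,-0.2,0],"turn": 0,"jaw": 161}
    - {"xyz": [-0.09,-0.28,0],"turn": 0,"jaw": 161}

```text
clock: 8.4
position: [0.5028, -0.0516, 0.106]
ee_rot: [0.494, -3.086, -0.009]
force: [-5.6, 6.5, 5.1]
width: 0.369
```

```bash
python3 - <<'E'
from h import *
plan([-37,-37.5,-38,-38.5],.132,.106,[18,18,18,18,18])
E
```

```text
t 8.40 b 18.2 pos [ 0.5028 -0.0516  0.106 ] phi -36.83 r 0.1321 F [-5.596   6.5133  5.1258] w 0.369
phi -37.0 [-0.02, -0.03, -0.01] 0.2
phi -37.5 [-0.06, -0.14, -0.01] 0.2
phi -38.0 [-0.1, -0.25, -0.01] 0.2
phi -38.5 [-0.14, -0.36, -0.01] 0.2
```

Request:
arm_command:
  deltas:
    - {"xyz": [-0.06,-0.18,0],"turn": 0,"jaw": 161}
    - {"xyz": [-0.09,-0.25,0],"turn": 0,"jaw": 161}

```text
clock: 8.57
position: [0.5035, -0.0525, 0.1058]
ee_rot: [0.495, -3.084, -0.012]
force: [-3.9, 3.1, 3.2]
width: 0.368
```

```bash
python3 - <<'E'
from h import *
plan([-37,-37.5,-38,-38.5],.132,.106,[18,18,18,18,18])
E
```

```text
t 8.57 b 18.2 pos [ 0.5035 -0.0525  0.1058] phi -37.33 r 0.1321 F [-3.9262  3.1261  3.1694] w 0.368
phi -37.0 [0.01, 0.08, -0.02] 0.2
phi -37.5 [-0.03, -0.03, -0.02] 0.2
phi -38.0 [-0.07, -0.14, -0.02] 0.2
phi -38.5 [-0.1, -0.25, -0.02] 0.2
```

Request:
arm_command:
  deltas:
    - {"xyz": [-0.05,-0.14,0],"turn": 0,"jaw": 161}
    - {"xyz": [-0.07,-0.18,0],"turn": 0,"jaw": 161}

```text
clock: 8.73
position: [0.5045, -0.0537, 0.1057]
ee_rot: [0.496, -3.084, -0.013]
force: [-2.9, 0.9, 0.2]
width: 0.369
```

```bash
python3 - <<'E'
from h import *
plan([-37,-37.5,-38,-38.5],.132,.106,[18,18,18,18,18])
E
```

```text
t 8.73 b 18.3 pos [ 0.5045 -0.0537  0.1057] phi -37.99 r 0.1321 F [-2.8792  0.9475  0.1557] w 0.369
phi -37.0 [0.06, 0.22, -0.02] 0.3
phi -37.5 [0.02, 0.11, -0.03] 0.3
phi -38.0 [-0.01, 0.0, -0.03] 0.3
phi -38.5 [-0.05, -0.11, -0.03] 0.3
```

Request:
arm_command:
  deltas:
    - {"xyz": [-0.02,-0.05,0],"turn": 0,"jaw": 161}

```text
clock: 8.82
position: [0.5051, -0.0544, 0.1058]
ee_rot: [0.496, -3.084, -0.012]
force: [-0.7, -0.4, -0.2]
width: 0.371
```

```bash
python3 - <<'E'
from h import *
plan([-38.5,-39],.132,.106,[18,18,18,18,18])
save('wrist','wrist6.png');
E
```

```text
t 8.82 b 18.3 pos [ 0.5051 -0.0544  0.1058] phi -38.41 r 0.1320 F [-0.7279 -0.3913 -0.2028] w 0.371
phi -38.5 [-0.01, -0.02, -0.02] 0.3
phi -39.0 [-0.05, -0.13, -0.02] 0.3
```

View pics/wrist6.png

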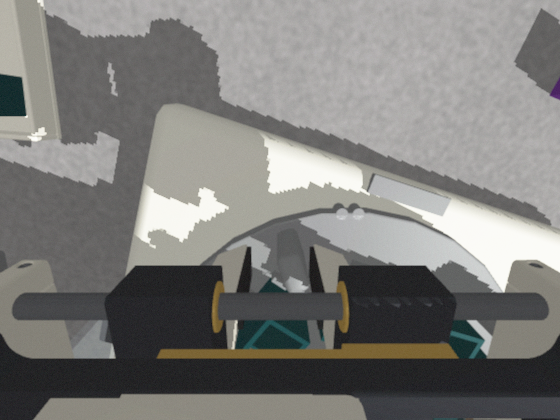

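Request:
arm_command:
  deltas:
    - {"xyz": [0,0.15,0],"turn": 0,"jaw": 161}
    - {"xyz": [0,0.15,-2],"turn": 0,"jaw": 161}
    - {"xyz": [0,0.15,-5],"turn": 0,"jaw": 161}
    - {"xyz": [0,0.15,-8],"turn": 0,"jaw": 161}
    - {"xyz": [0,0.15,-8],"turn": 0,"jaw": 161}

```text
clock: 9.28
position: [0.5098, -0.0542, 0.191]
ee_rot: [0.496, -3.093, -0.009]
force: [1.1, 0.0, -0.1]
width: 0.37
```

```bash
python3 - <<'E'
from h import *
plan([-1],.15,.21,[0.7])
E
```

```text
t 9.28 b 18.2 pos [ 0.5098 -0.0542  0.191 ] phi -39.64 r 0.1282 F [ 1.1167  0.0075 -0.093 ] w 0.370
phi -1.0 [2.4, 9.14, -1.82] 17.5
```

Request:
arm_command:
  deltas:
    - {"xyz": [0,9,-2],"turn": 7,"jaw": 150}
    - {"xyz": [0,9,-5],"turn": 14,"jaw": 150}
    - {"xyz": [0,9,-7],"turn": 17.5,"jaw": 150}
    - {"xyz": [0,9,-7],"turn": 17.5,"jaw": 150}
    - {"xyz": [0,9,-7],"turn": 17.5,"jaw": 150}

```text
clock: 9.7
position: [0.4839, 0.0327, 0.2639]
ee_rot: [0.025, -3.137, -0.009]
force: [-0.1, -0.4, -0.4]
width: 0.413
```

```bash
python3 - <<'E'
from h import *
d=save('wrist','wrist7.png');save('top','top7.png');save('scene','scene7.png')
plan([-.67],.084,.26,[0.7])
E
```

```text
t 9.85 b 0.7 pos [0.4821 0.03   0.2607] phi 1.07 r 0.1265 F [-0.2883  0.6123 -0.5675] w 0.416
phi -0.7 [-4.24, -0.39, 0.02] 0.0
```

View pics/wrist7.png

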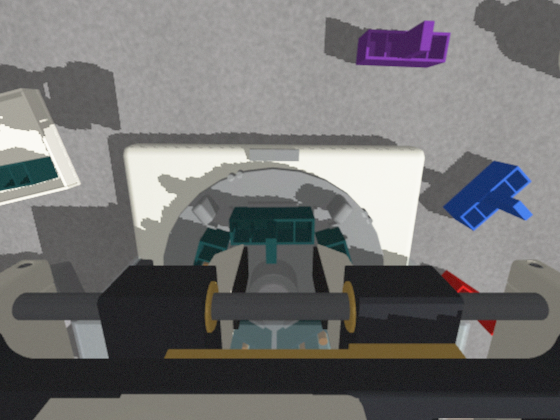

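View pics/top7.png

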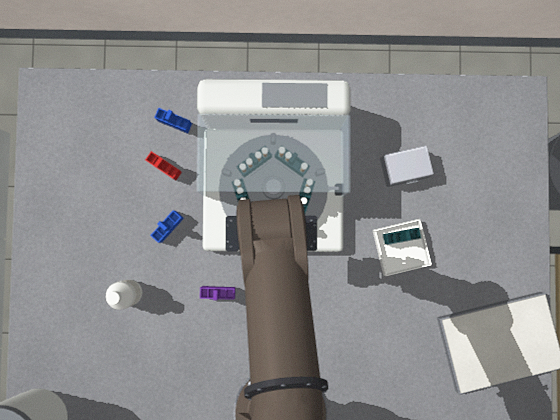

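```bash
python3 - <<'E'
from h import *
d=dict(np.load('pics/wrist7.npz'))
K=d['camera_matrix'];T=d['cam_to_world'];D=d['depth']
v,u=np.mgrid[0:420,0:560]
r=np.stack([(u-K[0,2])/K[0,0],-(v-K[1,2])/K[1,1],-np.ones_like(u)],-1)*D[...,None]
P=r@T[:3,:3].T+T[:3,3]; z=P[...,2]
q=P[...,:2]-AX; rr=np.hypot(q[...,0],q[...,1]); ph=np.degrees(np.arctan2(q[...,1],-q[...,0]))
for lo,hi in((-50,-20),(20,50)):
    m=(abs(z-.12)<.005)&(rr>.112)&(rr<.143)&(ph>lo)&(ph<hi)&(v<265); print('tab',m.sum(),P[m].mean(0),np.median(ph[m]),rr[m].mean())
m=(abs(z-.167)<.006)&(u>225)&(u<325)&(v<262)&(rr<.11)&(rr>.06)&(abs(ph)<30); print('grip',m.sum(),P[m].mean(0) if m.sum() else '', u[m].mean(),v[m].mean(),P[m].min(0),P[m].max(0))
m=(abs(z-.120)<.005)&(u>225)&(u<320)&(v<262)&(rr<.112); print('walls',m.sum(),cv2.minAreaRect(P[m][:,:2].astype(np.float32)))
print('gate',arc(-.67,.084,.075), w2px(d,arc(-.67,.084,.167)))
c=cv2.resize(d['frame'][180:290,180:370][:,:,::-1],None,fx=4,fy=4,interpolation=cv2.INTER_CUBIC);cv2.imwrite('pics/w7c.png',c)
E
```

```text
tab 272 [ 0.5037 -0.0495  0.1196] -36.15228141475437 0.1302524358329205
tab 274 [0.5009 0.0992 0.1197] 33.48419739980504 0.12944264938684885
grip 272 [0.5211 0.0248 0.1674] 270.4154411764706 248.33823529411765 [0.51   0.0197 0.1611] [0.5363 0.0302 0.1694]
walls 933 ((0.5232484340667725, 0.024799976497888565), (0.031095389276742935, 0.09217474609613419), 1.1811498403549194)
gate [0.5246 0.0266 0.075 ] (np.float64(272.315754264399), np.float64(251.66633666753896))
```

View pics/w7c.png

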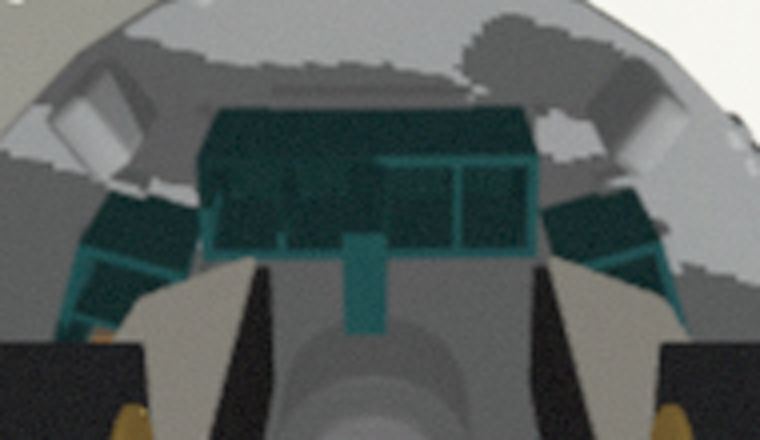

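```bash
python3 - <<'E'
from h import *
print(delta([.523,.0249,.26],1.2),delta([.523,.0249,.19],1.2))
E
```

```text
(array([-4.08, -0.56,  0.03]), np.float64(-0.5)) (array([-4.15, -0.58,  7.02]), np.float64(-0.5))
```

Request:
arm_command:
  deltas:
    - {"xyz": [-4.1,-0.57,0],"turn": -0.5,"jaw": 150}
    - {"xyz": [-4.1,-0.57,1],"turn": -0.5,"jaw": 150}
    - {"xyz": [-4.1,-0.57,4],"turn": -0.5,"jaw": 150}
    - {"xyz": [-4.15,-0.58,6.5],"turn": -0.5,"jaw": 150}
    - {"xyz": [-4.15,-0.58,6.5],"turn": -0.5,"jaw": 150}

```text
clock: 10.27
position: [0.5198, 0.0233, 0.1897]
ee_rot: [0.031, -3.122, -0.002]
force: [-1.2, -0.3, -0.6]
width: 0.415
```

```bash
python3 - <<'E'
from h import *
plan([],0,0,[])
print(delta([.523,.0249,.128],1.2))
E
```

```text
t 10.27 b 1.1 pos [0.5198 0.0233 0.1897] phi -2.78 r 0.0889 F [-1.2164 -0.2729 -0.6236] w 0.415
(array([-0.44,  0.14,  6.16]), np.float64(-0.1))
```

Request:
arm_command:
  deltas:
    - {"xyz": [-0.35,0.14,1],"turn": 0,"jaw": 150}
    - {"xyz": [-0.4,0.14,3],"turn": 0,"jaw": 150}
    - {"xyz": [-0.44,0.14,5],"turn": 0,"jaw": 150}
    - {"xyz": [-0.44,0.14,6.1],"turn": 0,"jaw": 150}
    - {"xyz": [-0.44,0.14,6.1],"turn": 0,"jaw": 150}

```text
clock: 10.68
position: [0.5219, 0.0242, 0.1267]
ee_rot: [0.03, -3.119, -0.001]
force: [-0.6, -0.3, 0.1]
width: 0.413
```

```bash
python3 - <<'E'
from h import *
plan([],0,0,[])
print(delta([.523,.0249,.128],1.2))
d=save('scene','scene8.png'); c=cv2.resize(d['frame'][130:300,220:430][:,:,::-1],None,fx=3.5,fy=3.5,interpolation=cv2.INTER_CUBIC);cv2.imwrite('pics/s8c.png',c)
E
```

```text
t 10.68 b 1.1 pos [0.5219 0.0242 0.1267] phi -2.23 r 0.0867 F [-0.5504 -0.3165  0.0851] w 0.413
(array([-0.1 ,  0.07, -0.14]), np.float64(-0.1))
```

View pics/s8c.png

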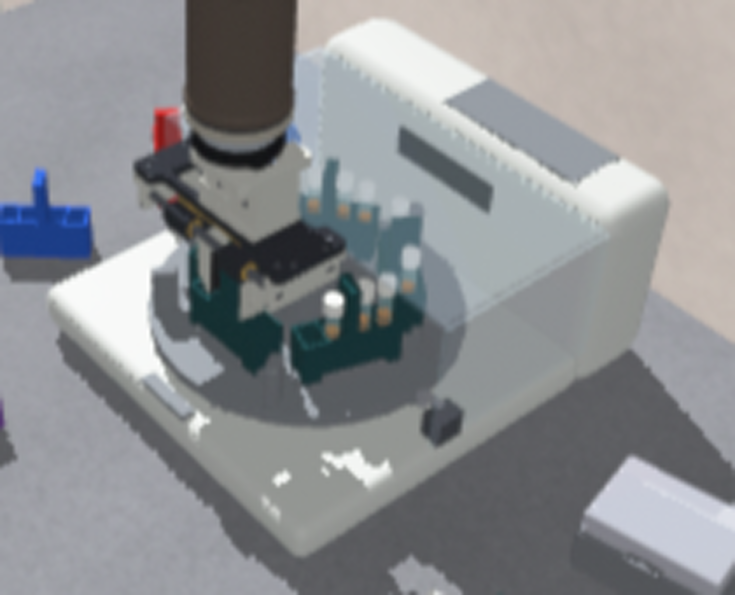

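Request:
arm_command:
  deltas:
    - {"xyz": [-0.05,0.07,-0.05],"turn": 0,"jaw": 255}
    - {"xyz": [-0.05,0.07,-0.05],"turn": 0,"jaw": 255}
    - {"xyz": [-0.05,0.07,-0.05],"turn": 0,"jaw": 255}
    - {"xyz": [-0.05,0.07,-0.05],"turn": 0,"jaw": 255}
    - {"xyz": [-0.05,0.07,-0.05],"turn": 0,"jaw": 255}
  force: 20

```text
clock: 11.15
position: [0.5235, 0.0251, 0.1291]
ee_rot: [0.03, -3.121, -0.002]
force: [-0.5, 1.3, -1.1]
width: 0.112
```

Request:
arm_command:
  deltas:
    - {"xyz": [0,0,0],"turn": 0,"jaw": 255}

```text
clock: 11.23
position: [0.5236, 0.0252, 0.1293]
ee_rot: [0.03, -3.122, -0.002]
force: [0.6, -0.1, -2.5]
width: 0.106
```

Request:
arm_command:
  deltas:
    - {"xyz": [0,0,-0.8],"turn": 0,"jaw": 255}
    - {"xyz": [0,0,-2],"turn": 0,"jaw": 255}
    - {"xyz": [0,0,-4],"turn": 0,"jaw": 255}
    - {"xyz": [0,0,-6],"turn": 0,"jaw": 255}
    - {"xyz": [0,0,-8],"turn": 0,"jaw": 255}

```text
clock: 11.65
position: [0.5248, 0.0249, 0.2106]
ee_rot: [0.03, -3.121, -0.002]
force: [1.4, 0.5, -2.4]
width: 0.108
```

Request:
arm_command:
  deltas:
    - {"xyz": [0,0,-2.5],"turn": 0,"jaw": 255}
    - {"xyz": [0,0,-2.5],"turn": 0,"jaw": 255}
    - {"xyz": [0,0,-2.5],"turn": 0,"jaw": 255}

```text
clock: 11.9
position: [0.5261, 0.0249, 0.2372]
ee_rot: [0.03, -3.124, -0.003]
force: [0.3, 0.4, -2.8]
width: 0.11
```

```bash
python3 - <<'E'
from h import *
plan([],0,0,[])
# refine tray from top0 : outer wall edges by image gradient - show crop
d=dict(np.load('pics/top7.npz'))
c=cv2.resize(d['frame'][205:290,360:445][:,:,::-1],None,fx=7,fy=7,interpolation=cv2.INTER_CUBIC);cv2.imwrite('pics/tray.png',c)
E
```

```text
t 11.90 b 1.1 pos [0.5261 0.0249 0.2372] phi -1.85 r 0.0825 F [ 0.2727  0.4458 -2.8031] w 0.110
```

View pics/tray.png

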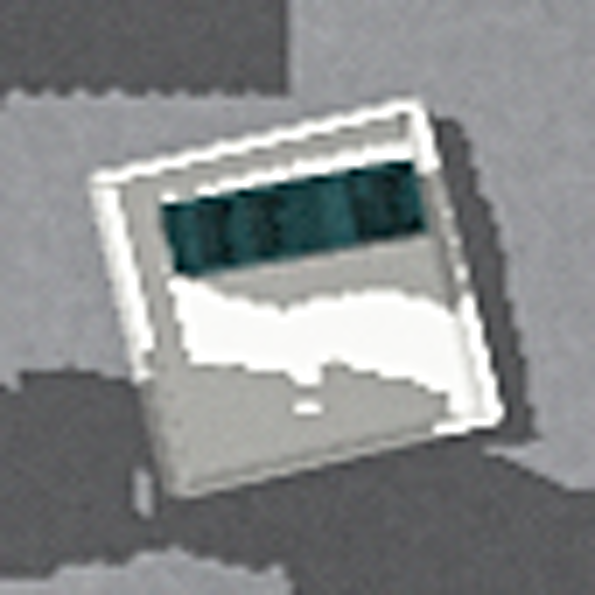

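```bash
python3 - <<'E'
from h import *
d=dict(np.load('pics/top7.npz'))
C=np.array([px2w(d,360+(a+.5)/7-.5,205+(b+.5)/7-.5,.028)[:2] for a,b in [(92,178),(415,97),(503,425),(175,497)]])
print(C,C.mean(0)); e=[np.linalg.norm(C[i]-C[(i+1)%4]) for i in range(4)];print(e)
vx=(C[0]+C[1]-C[2]-C[3]);print('x yaw',np.degrees(np.arctan2(vx[1],vx[0]))); vy=C[0]+C[3]-C[1]-C[2];print('y yaw',np.degrees(np.arctan2(-vy[0],vy[1])))
E
```

```text
[[ 0.5019 -0.2481]
 [ 0.5354 -0.375 ]
 [ 0.4076 -0.4093]
 [ 0.3781 -0.281 ]] [ 0.4557 -0.3283]
[np.float64(0.13115368235312527), np.float64(0.13226194645467154), np.float64(0.13165388071124462), np.float64(0.12811605886441638)]
x yaw 14.946507740378113
y yaw 13.874242871359312
```

```bash
python3 - <<'E'
from h import *
print(delta([.4286,-.3353,.237],14.4))
E
```

```text
(array([ 10.44, -35.83,   0.13]), np.float64(-13.3))
```

Request:
arm_command:
  deltas:
    - {"xyz": [0.9,-3,0],"turn": -3,"jaw": 255}
    - {"xyz": [1.8,-6,0],"turn": -6,"jaw": 255}
    - {"xyz": [2.9,-10,0],"turn": -10,"jaw": 255}
    - {"xyz": [4,-13.8,0],"turn": -13.3,"jaw": 255}
    - {"xyz": [5.2,-17.8,0],"turn": -13.3,"jaw": 255}

```text
clock: 12.32
position: [0.4762, -0.1549, 0.2369]
ee_rot: [0.399, -3.098, -0.007]
force: [0.5, -0.4, -1.8]
width: 0.104
```

```bash
python3 - <<'E'
from h import *
plan([],0,0,[])
print(delta([.4286,-.3353,.237],14.4))
E
```

```text
t 12.32 b 14.7 pos [ 0.4762 -0.1549  0.2369] phi -54.05 r 0.2255 F [ 0.4901 -0.3991 -1.8479] w 0.104
(array([  9.18, -16.24,   0.04]), np.float64(0.3))
```

Request:
arm_command:
  deltas:
    - {"xyz": [1.8,-3.6,0],"turn": 0.3,"jaw": 255}
    - {"xyz": [3.6,-7,0],"turn": 0.3,"jaw": 255}
    - {"xyz": [5.4,-10.5,0],"turn": 0.3,"jaw": 255}
    - {"xyz": [7.2,-13.5,0],"turn": 0.3,"jaw": 255}
    - {"xyz": [9.2,-16.2,0],"turn": 0.3,"jaw": 255}

```text
clock: 12.73
position: [0.4271, -0.3366, 0.2364]
ee_rot: [0.39, -3.098, -0.008]
force: [0.6, 0.6, -2.1]
width: 0.11
```

```bash
python3 - <<'E'
from h import *
print(delta([.4286,-.3353,.13],14.4))
E
```

```text
(array([-0.38,  0.01, 10.63]), np.float64(-0.1))
```

Request:
arm_command:
  deltas:
    - {"xyz": [-0.3,0,1],"turn": 0,"jaw": 255}
    - {"xyz": [-0.3,0,4],"turn": 0,"jaw": 255}
    - {"xyz": [-0.35,0,7],"turn": 0,"jaw": 255}
    - {"xyz": [-0.38,0,10],"turn": 0,"jaw": 255}
    - {"xyz": [-0.38,0,11],"turn": 0,"jaw": 255}

```text
clock: 13.15
position: [0.426, -0.3331, 0.1218]
ee_rot: [0.389, -3.092, -0.015]
force: [0.2, 1.0, -2.1]
width: 0.109
```

```bash
python3 - <<'E'
from h import *
plan([],0,0,[])
print(delta([.4286,-.3353,.062],14.4))
d=save('wrist','wrist9.png')
d=save('scene','scene9.png'); c=cv2.resize(d['frame'][230:400,270:470][:,:,::-1],None,fx=3.5,fy=3.5,interpolation=cv2.INTER_CUBIC);cv2.imwrite('pics/s9c.png',c)
E
```

```text
t 13.15 b 14.3 pos [ 0.426  -0.3331  0.1218] phi -63.15 r 0.4043 F [ 0.1578  1.0043 -2.1118] w 0.109
(array([-0.34, -0.35,  5.97]), np.float64(-0.1))
```

View pics/s9c.png

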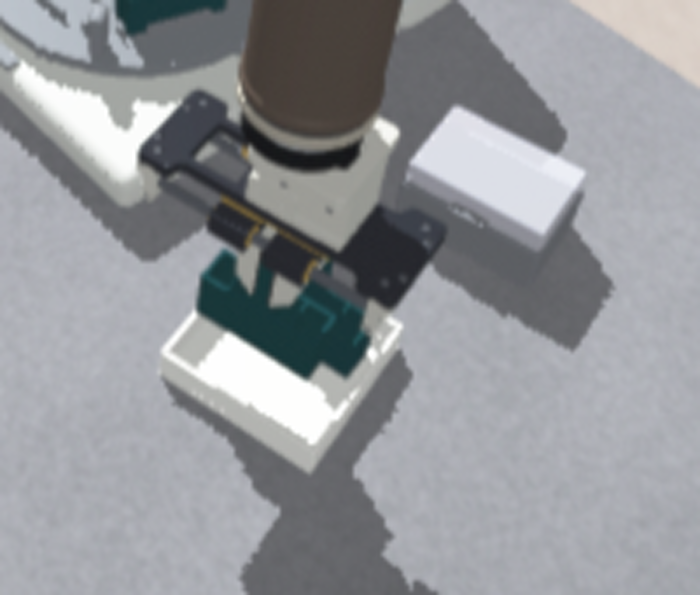

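View pics/wrist9.png

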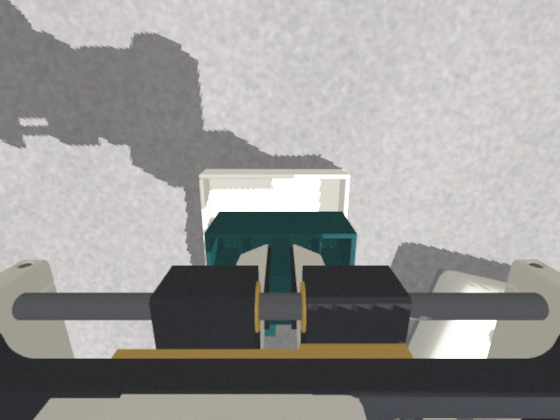

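Request:
arm_command:
  deltas:
    - {"xyz": [-0.3,-0.3,0.5],"turn": 0,"jaw": 255}
    - {"xyz": [-0.33,-0.33,2],"turn": 0,"jaw": 255}
    - {"xyz": [-0.34,-0.35,3.5],"turn": 0,"jaw": 255}
    - {"xyz": [-0.34,-0.35,4.8],"turn": 0,"jaw": 255}
    - {"xyz": [-0.34,-0.35,5.3],"turn": 0,"jaw": 255}

```text
clock: 13.67
position: [0.4303, -0.3364, 0.0709]
ee_rot: [0.39, -3.093, -0.012]
force: [-0.2, -0.1, -0.9]
width: 0.108
```

```bash
python3 - <<'E'
from h import *
plan([],0,0,[])
print(delta([.4286,-.3353,.0585],14.4))
E
```

```text
t 13.67 b 14.4 pos [ 0.4303 -0.3364  0.0709] phi -63.91 r 0.4053 F [-0.1999 -0.0831 -0.8635] w 0.108
(array([0.11, 0.14, 1.24]), np.float64(-0.0))
```

Request:
arm_command:
  deltas:
    - {"xyz": [0.1,0.1,0.4],"turn": 0,"jaw": 255}
    - {"xyz": [0.1,0.1,0.8],"turn": 0,"jaw": 255}
    - {"xyz": [0.1,0.1,1.0],"turn": 0,"jaw": 255}
    - {"xyz": [0.1,0.1,1.1],"turn": 0,"jaw": 255}

```text
clock: 14.0
position: [0.4292, -0.3359, 0.0604]
ee_rot: [0.39, -3.094, -0.012]
force: [-0.7, 0.3, -1.3]
width: 0.106
```

```bash
python3 - <<'E'
from h import *
plan([],0,0,[])
E
```

```text
t 14.00 b 14.4 pos [ 0.4292 -0.3359  0.0604] phi -63.74 r 0.4054 F [-0.7409  0.3077 -1.336 ] w 0.106
```

Request:
arm_command:
  deltas:
    - {"xyz": [0,0,0.1],"turn": 0,"jaw": 255}
    - {"xyz": [0,0,0.2],"turn": 0,"jaw": 255}

```text
clock: 14.17
position: [0.4296, -0.3361, 0.0588]
ee_rot: [0.39, -3.095, -0.011]
force: [0.6, -0.0, -2.4]
width: 0.107
```

Request:
arm_command:
  deltas:
    - {"xyz": [0,0,0.1],"turn": 0,"jaw": 255}
    - {"xyz": [0,0,0.15],"turn": 0,"jaw": 255}

```text
clock: 14.33
position: [0.4296, -0.336, 0.0583]
ee_rot: [0.39, -3.096, -0.011]
force: [-4.2, 6.4, 18.9]
width: 0.11
```

Request:
arm_command:
  deltas:
    - {"xyz": [0,0,-0.05],"turn": 0,"jaw": 255}
    - {"xyz": [0,0,-0.05],"turn": 0,"jaw": 190}
    - {"xyz": [0,0,-0.05],"turn": 0,"jaw": 190}
    - {"xyz": [0,0,-0.05],"turn": 0,"jaw": 190}
    - {"xyz": [0,0,-0.05],"turn": 0,"jaw": 190}

```text
clock: 14.75
position: [0.4297, -0.336, 0.0587]
ee_rot: [0.39, -3.096, -0.011]
force: [-0.0, -0.2, -0.4]
width: 0.251
```

Request:
arm_command:
  deltas:
    - {"xyz": [0,0,-1],"turn": 0,"jaw": 190}
    - {"xyz": [0,0,-3],"turn": 0,"jaw": 190}
    - {"xyz": [0,0,-6],"turn": 0,"jaw": 190}
    - {"xyz": [0,0,-10],"turn": 0,"jaw": 190}
    - {"xyz": [0,0,-14],"turn": 0,"jaw": 190}

```text
clock: 15.17
position: [0.432, -0.3364, 0.2004]
ee_rot: [0.389, -3.094, -0.012]
force: [1.7, -0.8, 0.1]
width: 0.253
```

```bash
python3 - <<'E'
from h import *
plan([],0,0,[])
print(delta([.35,-.45,.25],14.4))
d=save('scene','scene10.png'); c=cv2.resize(d['frame'][130:400,220:470][:,:,::-1],None,fx=2.2,fy=2.2,interpolation=cv2.INTER_CUBIC);cv2.imwrite('pics/s10c.png',c)
E
```

```text
t 15.17 b 14.3 pos [ 0.432  -0.3364  0.2004] phi -64.12 r 0.4046 F [ 1.6634 -0.7794  0.11  ] w 0.253
(array([10.87, -8.92, -4.82]), np.float64(-0.1))
```

View pics/s10c.png

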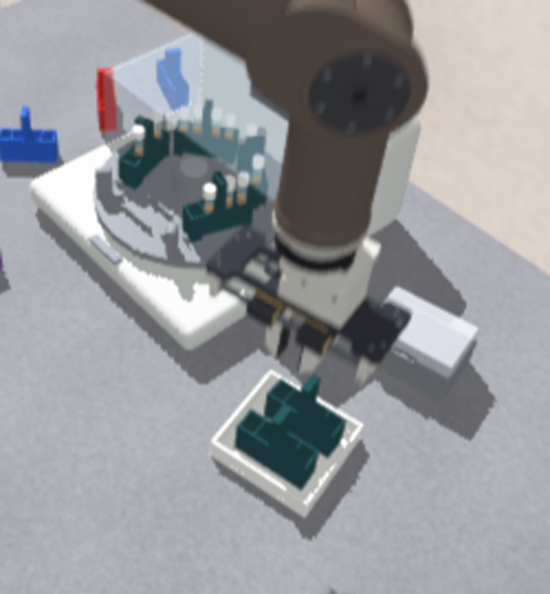

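Request:
arm_command:
  deltas:
    - {"xyz": [3,-3,-3],"turn": 0,"jaw": 190}
    - {"xyz": [6,-6,-5],"turn": 0,"jaw": 190}
    - {"xyz": [8,-9,-5],"turn": 0,"jaw": 190}
    - {"xyz": [8,-12,-5],"turn": 0,"jaw": 190}
    - {"xyz": [8,-15,-5],"turn": 0,"jaw": 190}

```text
clock: 15.63
position: [0.3939, -0.5063, 0.2618]
ee_rot: [0.387, -3.105, 0.002]
force: [2.1, -0.1, 0.2]
width: 0.253
```

Request:
arm_command:
  deltas:
    - {"xyz": [0,0,0],"turn": 0,"jaw": 190}
    - {"xyz": [0,0,0],"turn": 0,"jaw": 190}

```text
clock: 15.8
position: [0.3916, -0.5095, 0.2621]
ee_rot: [0.378, -3.105, 0.004]
force: [-0.2, 0.5, -0.3]
width: 0.259
```

```bash
python3 - <<'E'
from h import *
plan([],0,0,[])
d=save('top','top11.png'); c=cv2.resize(d['frame'][110:290,195:455][:,:,::-1],None,fx=3,fy=3,interpolation=cv2.INTER_CUBIC);cv2.imwrite('pics/t11c.png',c)
K=d['camera_matrix'];T=d['cam_to_world'];D=d['depth']
v,u=np.mgrid[0:420,0:560]
P=(np.stack([(u-K[0,2])/K[0,0],-(v-K[1,2])/K[1,1],-np.ones_like(u)],-1)*D[...,None])@T[:3,:3].T+T[:3,3];z=P[...,2]
ty=np.radians(14.4);tc=np.array([.4557,-.3283]);Rt=np.array([[np.cos(ty),np.sin(ty)],[-np.sin(ty),np.cos(ty)]])
q=(P[...,:2]-tc)@Rt.T
for lo,hi in((-.06,0),(0,.06)):
    m=(z>.04)&(z<.06)&(q[...,0]>lo)&(q[...,0]<hi)&(abs(q[...,1])<.065)
    r=cv2.minAreaRect(P[m][:,:2].astype(np.float32)); print(m.sum(),r,'tray frame',Rt@(np.array(r[0])-tc),'z',np.median(z[m]))
    m=(z>.085)&(z<.11)&(q[...,0]>lo)&(q[...,0]<hi)&(abs(q[...,1])<.065); print('grip',q[m].mean(0),P[m].mean(0))
q=P[...,:2]-AX; rr=np.hypot(q[...,0],q[...,1]); ph=np.degrees(np.arctan2(q[...,1],-q[...,0]))
for lo,hi in((-50,-20),(20,50)):
    m=(abs(z-.12)<.005)&(rr>.112)&(rr<.143)&(ph>lo)&(ph<hi); print('tab',m.sum(),P[m].mean(0),ph[m].mean(),rr[m].mean())
E
```

```text
t 15.80 b 13.9 pos [ 0.3916 -0.5095  0.2621] phi -68.00 r 0.5793 F [-0.154   0.4735 -0.2893] w 0.259
165 ((0.4304228723049164, -0.33494752645492554), (0.030037986114621162, 0.09484666585922241), 14.079620361328125) tray frame [-0.0261 -0.0002] z 0.04819290710048407
grip [-0.0258  0.0005] [ 0.4306 -0.3343  0.0941]
151 ((0.48670607805252075, -0.3254338800907135), (0.03001081943511963, 0.09373822808265686), 11.275134086608887) tray frame [ 0.0307 -0.0049] z 0.04761733024401549
grip [ 0.0312 -0.0038] [ 0.4868 -0.3242  0.0949]
tab 40 [ 0.5047 -0.0499  0.1191] -36.7022943378498 0.12968970253353337
tab 46 [0.5027 0.1007 0.1193] 34.60687695956619 0.12873699530146876
```

View pics/t11c.png

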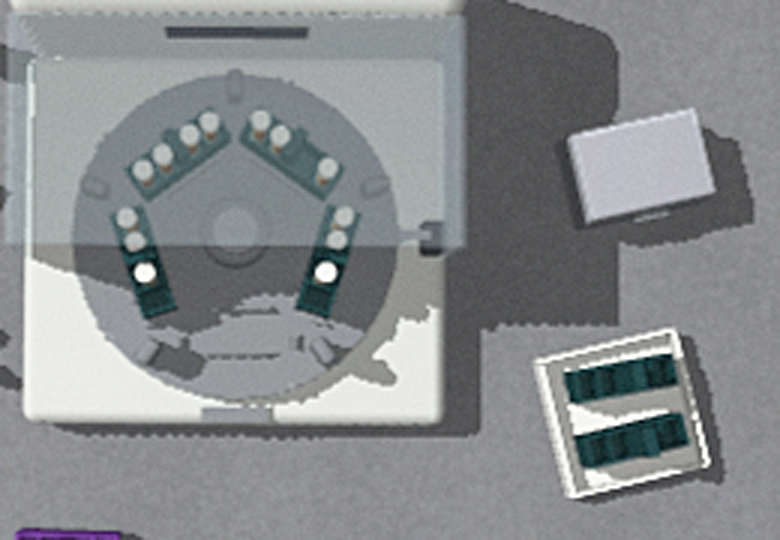

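```bash
python3 -c "
from h import *
print(sign_off())"
```

```text
the job is handed in; nothing more can be done
None
```

The empty rack now stands upright in the free half of the white tray, and the wheel is clicked in with that rack's bay at the open front. I handed the job in after about 16 s of the 72 s allowed. The sign-off gave no verdict.

- **Turning the wheel:** I pushed it round with two of the finger tabs, one station at a time. At each station the push rose to about 9–11 N, then vanished as the wheel clicked in. I then lifted the fingers clear.
- **Moving the rack:** I gripped the plate, lifted the rack straight up and set it down in the tray. Pressing it onto the tray floor gave about 19 N for a moment, so I backed off slightly before opening the fingers.

**Last checks, from the overhead camera:**
- **Wheel:** the bay is about 0.4° from the open-front point, roughly 0.6 mm. The earlier wrist view gave 0.7°, about 1 mm. I did not read the roller directly; that it is down is inferred from the force vanishing and the wheel's angle.
- **Rack:** its centre is at about x −26 mm, y 0 mm in the tray. Its length lines up with the tray to within half a degree.
- **Old rack:** it has not moved by more than about 1 mm.
- **Other things:** the tip box looked undisturbed in the last picture, but I did not measure it. The bottle was outside that view; I carried the fingers above it early on and saw it standing in its place before lifting the rack.

The one disagreement was the tray's angle. The tray's corners gave 14.4° and the old rack gave 11.3°, so I used the corners.

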